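# Load a skull into the specimen carousel

## Task

Turn the display carousel (the crank on top drives it) until the wide empty bay (not the narrow one) stands squarely in the open front of the clear case, and only then load the skull on its plinth into that bay: in the middle, standing flat, snout facing straight out of the open front. Keep it upright, set it down gently, do not bump the clear cover, leave the loose shell, brush and jar where they are, and let go with the bay still at the front.

Things in the scene. Friction and masses are not known exactly. Their poses are not given: they have to be found in the camera images.
- carousel (a joint): Angle of the carousel, rad, counter-clockwise from above. 0 or any whole turn: the wide empty bay is in the middle of the case's open front. Turns either way without stops or detents; light friction (about 0.1 N m) holds it where it is left.
- case: Display case: fixed base board 340 mm square, 25 mm high; carries the cover and the carousel, a pale wooden disc 300 mm across, floor 40 mm above the table. Dark radial strips, 10 mm high, part it into a wide empty bay (84 degrees), a narrow empty bay (40 degrees, too narrow for the plinth) and three bays with fixed specimens up to 40 mm high. Origin: on the axis at table height.
- crank_grip (a point): Pinch point on the crank's black upright handle, 180 mm above the table. Handle 18 mm across, from 153 to 198 mm above the table; it spins freely on its pin, so it can be held firmly and led round without turning the gripper. 60 mm from the carousel's axis, above the cover, exactly opposite the wide bay; turns with the carousel one to one. Steel arm below it: top at 152 mm.
- axis (a point): Point on the carousel's vertical axis, 40 mm above the table, fixed to the case. x axis: from the open front to the back of the case.
- gate (a point): Loading point in the open front of the case: 100 mm from the carousel's axis, at carousel floor height, 40 mm above the table, fixed to the case. Its -x axis points straight out of the open front (roughly towards the robot's right, -y), z up.
- bay (a point): Centre of the wide empty bay's floor, 100 mm from the axis, turns with the carousel; its -x axis points outward. Coincides with gate when the carousel is set. The bay reaches from a hub of 28 mm radius to the rim at 150 mm.
- cover: Fixed clear cover, thin aluminium edges. Origin on the axis at table height, x from front to back. Roof 132 to 137 mm above the table, 340 mm wide; its straight front edge lies 3 mm in front of the loading point, so a gripper cannot come straight down there and must lean back out of the front (about 40 degrees). Clear side walls 165 mm either side of the axis, and a back wall; open front.
- skull: Loose bone-coloured turtle skull on a dark plinth, 0.16 kg. Origin: centre of the plinth's underside; z up, snout faces -x. Plinth 70 (x) by 56 (y) by 12 mm. Grip the flat-sided braincase: 36 mm wide in y, x -14 to +18 mm, 12 to 62 mm up (about 42 mm up suits). Lower snout in front, 33 mm wide, to x = -33 mm, brow to 57 mm; small spike behind to x = 31 mm, 36 to 52 mm up.
- snout (a point): Tip of the snout, on the skull at x = -32 mm, 26 mm above the plinth's underside.
- shell: Bystander: loose brown tortoise shell, 96 mm across, 44 mm high. Origin: centre of underside.
- brush: Bystander: loose dusting brush lying on the table, about 200 mm long, along its x. Origin near its middle.
- jar: Bystander: loose closed glass jar, 64 mm across, 90 mm high. Origin: centre of underside.
Mind the look-alikes: they are no part of the job. What is shaped like the skull but orange, pink or turquoise is not meant.

How it is judged (in metres and radians):
On the way, in this order (a step that is already met when the one before it is completed fails the run):
1. the wide empty bay is turned to the loading point and stands still, with the skull still away from the carousel (horizontal distance between bay and gate below 0.012 m and velocity of joint carousel between -0.05 and 0.05 rad/s and horizontal distance between skull and axis above 0.2 m), for 0.3 s.
2. the skull stands in the wide bay at the front (horizontal distance between skull and bay below 0.018 m and z of skull in the frame of bay below 0.004 m and horizontal distance between bay and gate below 0.015 m), for 0.2 s.
At the end, for the whole second after the job is handed in: The wide bay's centre is within 15 mm of the loading point and the carousel still; the skull stands flat on the bay floor (within 4 mm, tilt under 0.08 rad) within 18 mm of the bay's centre, snout facing out of the open front within 0.25 rad, released and at rest (all of step 2 and z of skull in the frame of bay above -0.004 m and angle between skull's own z axis and vertical below 0.08 rad and angle between the x axis of skull and the x axis of gate, either way round below 0.25 rad and x of snout in the frame of gate below -0.01 m and linear speed of skull below 0.02 m/s and velocity of joint carousel between -0.05 and 0.05 rad/s); the robot touches nothing.
It fails at once if the clear cover is bumped (over 10 N) by the robot or the skull (contact force between any of the arm, the fingers, skull and cover above 10 N).
It fails at once if the skull is dropped or slammed in the bay: faster than 0.4 m/s within 40 mm of its centre (horizontal distance between skull and bay below 0.04 m and linear speed of skull above 0.4 m/s).
It fails at once if the skull is knocked over (angle between skull's own z axis and vertical above 1 rad).
It fails at once if the shell, brush or jar is displaced by more than 30 mm (distance of any of shell, brush, jar from where it was at the start of the episode above 0.03 m).
It also fails if it takes over 61 s, if anything falls off the work surface, if the arm or the gripper's body presses on something with over 40 N, if the wrist force passes 120 N, or if a joint passes its speed limit or range.

## Robot

A 6-joint arm with a two-finger parallel gripper is mounted at the origin on the work surface. World frame = base frame: x ahead of the robot, y to its left, z up, the work surface at z = 0. Lengths are in mm, angles in rad, forces in N, time in s.
With the tool pointing down it reaches from about 275 to 825 mm from the base axis. Payload 4.9 kg.
Tool frame: the origin (TCP) lies at the very end of the fingers, on their centre line; the grasp point (between the pads) lies 19 mm behind it; z points along the fingers, y is the direction in which the jaws open and shut (so a half turn about z gives the same grasp; the last joint's range is limited). The gripper opens to 85 mm and grips with 20 to 120 N. Pads are 22 mm wide; open, the fingers measure 114 mm over their backs; the gripper's body (76 mm by 85 mm) begins 54 mm behind the grasp point. The pads swing forward as they close: fully open they stand 13 mm farther back than shut.
Start: joints at [1.17, 0.326, -0.193, 1.052, 0, 1.437], TCP at [144.999, 530.56, 231.281] pointing down, gripper open.
Joint ranges: [-2.65, 2.65], [-0.97, 1.79], [-1.3, 1.35], [-1.93, 2.1], [-1.47, 1.37], [-3.14, 3.14]. Speed limits (rad/s): [2.57, 2.57, 3.14, 3.14, 3.14, 3.14].

## Interface

Orientations are given as [roll, pitch, yaw] about the fixed x, y, z axes, in that order (R = Rz(yaw) Ry(pitch) Rx(roll)).
In Python, from bench import bot, solve_ik, imaging gives the robot as it stands. Calls block until the motion is done:
- bot.move_ptp(position, orientation): joint-space move of the TCP to a pose.
- bot.movel(position, rot=None, max_speed=150, threshold=None): straight line of the TCP; rot=None keeps the orientation; max_speed is the mean speed in mm/s. With threshold (N) it stops when the force on the tool has changed by that much, and returns True; else False.
- bot.move_j(angles): joint-space move.
- bot.grip(opening, effort=None): opening from 0.0 (shut) to 1.0 (fully open); effort is the grip in N (None keeps the last); returns when the fingers have stopped.
- bot.dwell(seconds).
- solve_ik(position, orientation): joint angles nearest the present ones, or None.
- bot.get_state(): the state.
- imaging.capture(name): name is "scene" or "top" or "wrist"; returns the picture (480x640x3 uint8, blue, green, red); there is no depth.
- imaging.camera_model(name): a dict with "K" (3x3 intrinsics, pixels), "position" and "rotation" of the camera in the world. Camera axes: x right, y up, looking along -z (the intrinsics and any distortion apply to the point x, -y, -z); pixel columns grow to the right and rows downward; lengths in mm; the calibration is good to about 2 mm. The wrist camera is an equidistant fisheye: a pixel r from the principal point sees the ray r / f radians off the axis. A picture is of the moment at which its call begins: read the wrist's pose just before it. camera_model takes no time and is no camera call; for the wrist camera it gives the pose at the moment of the call.
A pose or a line that the arm cannot do raises bot.IKError and nothing moves.
- bot.sign_off(): hands the job in, once; it reports no verdict.
The state is a dict: "t": time; "qpos": joint angles; "joint_velocities": joint speeds; "effort": joint torques, N m; "tcp_pos": TCP position; "orientation": TCP orientation; "contact_force": force on the tool from outside, world axes, zero at the start; "wrist_torque": the same for the moment, N m; "opening": opening from 0.0 (shut) to 1.0 (fully open).
Only numpy, scipy, OpenCV 4.12 (cv2) and the standard library are available. Lean on these libraries where they do the work, as an engineer would, in place of code of your own. Each camera call takes 0.05 s, during which the arm holds its last target. There are 200 camera calls.

## Working session

There is one attempt and no reset: what is moved stays moved. The work goes in short steps, each a Python script; the robot and the scene stay as the last script left them, time stands still between calls to the robot, and variables do not carry over. Pictures are saved under pics/ and viewed, about 8 in all and at most 12, crops included, and the job is handed in when it is done.

```bash
ls; mkdir -p pics
python3 - <<'E'
from bench import bot, imaging
import cv2,numpy as np
np.set_printoptions(suppress=True,precision=4)
for n in ("scene","top"):
    cv2.imwrite(f"pics/{n}0.png",imaging.capture(n)); m=imaging.camera_model(n); print(n,m)
print(bot.get_state())
E
```

```text
pics
scene {'K': array([[514.2973,   0.    , 326.0561],
       [  0.    , 514.2973, 241.2017],
       [  0.    ,   0.    ,   1.    ]]), 'position': array([1345.1413,  187.027 ,  997.708 ]), 'rotation': array([ 0.7875, -0.0005,  1.8826])}
top {'K': array([[461.4592,   0.    , 318.3703],
       [  0.    , 461.4592, 233.4473],
       [  0.    ,   0.    ,   1.    ]]), 'position': array([ 274.9038, -105.8016, 1199.3024]), 'rotation': array([ 0.2313, -0.0015, -1.5632])}
{'t': 0.1, 'qpos': array([ 1.1698,  0.3269, -0.1935,  1.052 ,  0.    ,  1.4366]), 'joint_velocities': array([-0.0021, -0.001 ,  0.0034,  0.0014,  0.0001, -0.0002]), 'effort': array([  0.0011, -44.424 ,  26.3038,   0.0079,  -0.0001,  -0.    ]), 'tcp_pos': array([144.7817, 530.0545, 230.5916]), 'orientation': array([-3.14  , -0.0002,  2.8748]), 'contact_force': array([0.8528, 0.0959, 0.6618]), 'wrist_torque': array([ 0.0189,  0.0129, -0.0299]), 'opening': 1.0030474084277687}
```

View pics/scene0.png

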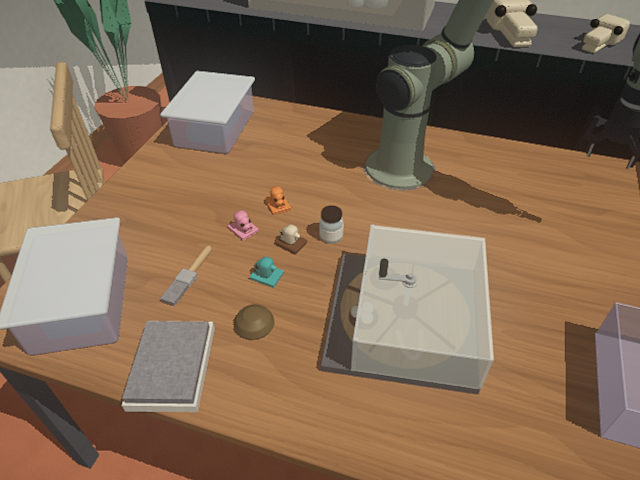

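View pics/top0.png

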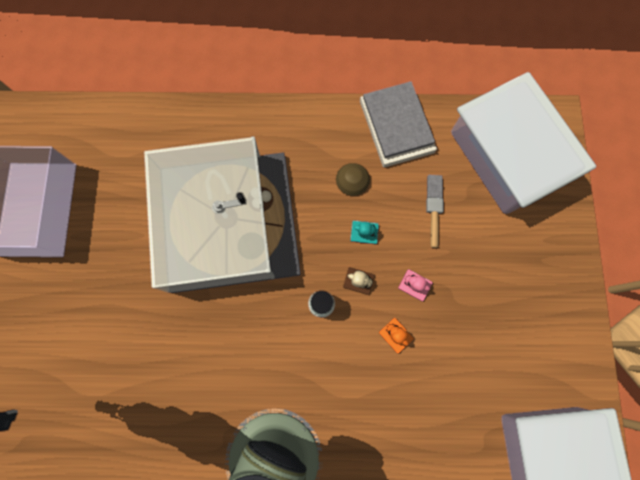

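The bone-coloured skull is at top (360,280) / scene (291,236). The look-alikes in the top view are turquoise (366,232), pink (416,285) and orange (397,336). Others are the skulls on the back shelf, at scene (515,20) and (605,33), which are out of reach. The case spans top (146–300, 140–290), with its open front to the right (-y). The crank knob is near (241,199), so the wide bay is at the back now. One close crop to check the choice.

```bash
cat > h.py <<'E'
from bench import bot, solve_ik, imaging
import cv2,numpy as np
from scipy.spatial.transform import Rotation as Ro
np.set_printoptions(suppress=True,precision=3)
def ray(cam,px,m=None):
    m=m or imaging.camera_model(cam); K=np.array(m["K"])
    u=(px[0]-K[0,2])/K[0,0]; v=(px[1]-K[1,2])/K[1,1]
    if cam=="wrist":
        r=np.hypot(u,v); s=np.sin(r)/r if r>1e-9 else 1; d=np.array([u*s,-v*s,-np.cos(r)])
    else: d=np.array([u,-v,-1.])
    R=np.array(m["rotation"]); R=R if R.ndim==2 else Ro.from_euler("xyz",R).as_matrix()
    d=R@d; return np.array(m["position"]),d/np.linalg.norm(d)
def onz(cam,px,z,m=None):
    p,d=ray(cam,px,m); return p+d*(z-p[2])/d[2]
def tri(a,b):
    (p,d),(q,e)=a,b; s=np.linalg.lstsq(np.c_[d,-e],q-p,rcond=None)[0]
    A,B=p+d*s[0],q+e*s[1]; return (A+B)/2,np.linalg.norm(A-B)
E
python3 - <<'E'
from h import *
t=cv2.imread("pics/top0.png"); s=cv2.imread("pics/scene0.png")
c=np.zeros((600,800,3),np.uint8)
c[:570,:540]=cv2.resize(t[120:310,130:310],(540,570),interpolation=cv2.INTER_CUBIC)
c[:240,552:792]=cv2.resize(t[262:302,340:380],(240,240),interpolation=cv2.INTER_CUBIC)
c[300:540,552:792]=cv2.resize(s[216:256,271:311],(240,240),interpolation=cv2.INTER_CUBIC)
cv2.imwrite("pics/crop1.png",c)
print("skull",onz("top",(360,280),12),onz("scene",(291,245),12))
print("knob",tri(ray("top",(241,199)),ray("scene",(384,262))))
for p in [(285,153),(300,277)]: print("board",onz("top",p,25))
for p in [(255,139),(270,276)]: print("roof front",onz("top",p,137))
print("base",onz("top",(274,460),0))
E
```

```text
skull [ 431.832 -213.916   12.   ] [ 445.634 -201.721   12.   ]
knob (array([592.67 ,  73.992, 187.081]), np.float64(3.019974258438731))
board [775.978 -12.812  25.   ]
board [436.619 -59.375  25.   ]
roof front [764.827  53.734 137.   ]
roof front [422.98    5.661 137.   ]
base [-0.497 -3.529  0.   ]
```

View pics/crop1.png

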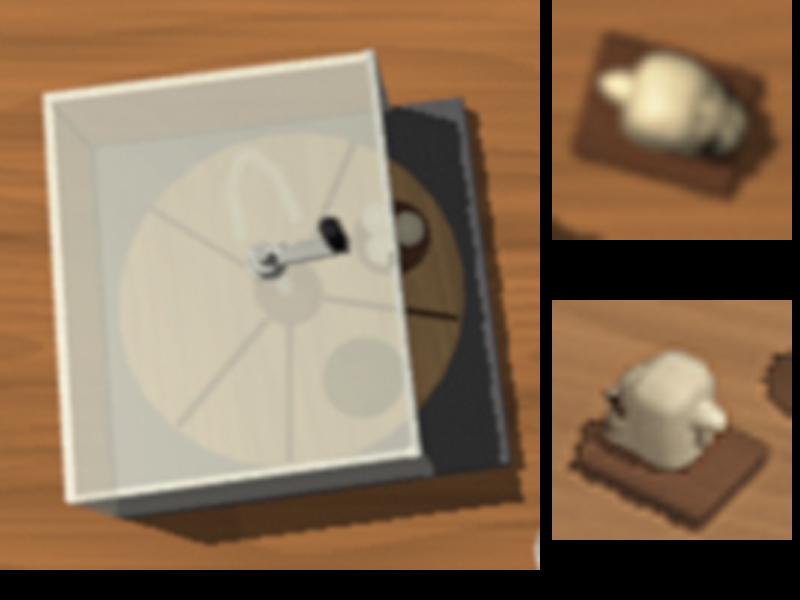

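The crop confirms the choice. The bone skull sits on a brown plinth with its small spike to the left at crop (607,85) and the lower snout with dark eyes to the right at (735,125), so the snout faces about -y. The wide bay is at the back left of the disc, between the strips at crop (150,210) and (180,425). That is opposite the knob at (333,232), as described.

```bash
cat >> h.py <<'E'
a=np.radians(7.9); gx=np.array([-np.sin(a),np.cos(a),0]); gy=np.array([-np.cos(a),-np.sin(a),0])
axis=np.array([581.2,132.,0]); gate=axis-100*gx
def down(yaw): return [np.pi,0,yaw]
def lean(sx,th,flip=1):
    """rpy of a tool leaning by th to the side -sx (sx: skull x axis in world), jaws along skull y"""
    z=np.sin(th)*sx-np.cos(th)*np.array([0,0,1]); y=flip*np.cross([0,0,1],sx)
    return Ro.from_matrix(np.c_[np.cross(y,z),y,z]).as_euler("xyz"),z
E
python3 - <<'E'
from h import *
C=[(348.8,267.3),(375.5,274.5),(370.5,295),(343.8,287.8)]
P=np.array([onz("top",p,12) for p in C]); print(P, np.linalg.norm(np.diff(P,axis=0),axis=1),P.mean(0))
d=(P[0]-P[1]+P[3]-P[2]); print("yaw of skull x",np.degrees(np.arctan2(d[1],d[0])))
S=[(275.7,239.3),(294.7,253.5),(306.7,241.8)]
Q=np.array([onz("scene",p,12) for p in S]); print(Q,np.linalg.norm(np.diff(Q,axis=0),axis=1),(Q[0]+Q[2])/2)
e=Q[2]-Q[1]; f=Q[1]-Q[0];print(np.degrees(np.arctan2(e[1],e[0])),np.degrees(np.arctan2(f[1],f[0])))
print("gate",gate)
q0=bot.get_state()["qpos"]
for w in(1.71,-1.43): print(w,solve_ik([592,74,300],down(w)),solve_ik((axis+60*gx+[0,0,161]),down(w)))
sk=np.array([437,-208,0]); ang=np.radians(75); sx=np.array([np.cos(ang),np.sin(ang),0])
for th in (40,45,50):
  for fl in (1,-1):
    r,z=lean(sx,np.radians(th),fl); r2,z2=lean(gx,np.radians(th),fl)
    print(th,fl,solve_ik(sk+2*sx+[0,0,42]+19*z,r),solve_ik(gate+2*gx+[0,0,82]+19*z2,r2),solve_ik(gate-150*gx+[0,0,100]+19*z2,r2))
E
```

```text
[[ 464.729 -185.242   12.   ]
 [ 446.439 -254.246   12.   ]
 [ 393.453 -240.328   12.   ]
 [ 411.372 -171.979   12.   ]] [71.387 54.783 70.659] [ 428.998 -212.949   12.   ]
yaw of skull x 75.2321075097794
[[ 437.966 -249.126   12.   ]
 [ 472.337 -181.193   12.   ]
 [ 421.104 -165.496   12.   ]] [76.133 53.585] [ 429.535 -207.311   12.   ]
162.96601934762586 63.16204205848362
gate [594.944  32.949   0.   ]
1.71 [0.001 0.383 0.065 1.253 0.    1.432] [ 0.2    0.477 -0.149  0.945  0.     1.632]
-1.43 [ 0.001  0.383  0.065  1.253  0.    -1.711] [ 0.2    0.477 -0.149  0.945  0.    -1.511]
40 1 [-0.911  0.738 -0.341  0.961  0.538 -2.351] [-0.348  0.785 -0.076  1.083  0.605 -2.174] [-0.538  0.906  0.222  1.371  0.525 -2.379]
40 -1 [-0.911  0.738 -0.341  0.961  0.538  0.79 ] [-0.348  0.785 -0.076  1.083  0.605  0.968] [-0.538  0.906  0.222  1.371  0.525  0.762]
45 1 [-0.937  0.794 -0.293  1.043  0.585 -2.419] [-0.373  0.835 -0.034  1.157  0.665 -2.241] [-0.558  0.964  0.287  1.463  0.573 -2.439]
45 -1 [-0.937  0.794 -0.293  1.043  0.585  0.723] [-0.373  0.835 -0.034  1.157  0.665  0.901] [-0.558  0.964  0.287  1.463  0.573  0.702]
50 1 [-0.961  0.854 -0.241  1.13   0.627 -2.489] [-0.395  0.888  0.013  1.24   0.72  -2.314] [-0.576  1.026  0.355  1.562  0.617 -2.503]
50 -1 [-0.961  0.854 -0.241  1.13   0.627  0.653] [-0.395  0.888  0.013  1.24   0.72   0.828] [-0.576  1.026  0.355  1.562  0.617  0.638]
```

Two views put the skull at about (429,-211) with its x axis at about 75°. The plinth measures 71×55, which matches. Next, move above the knob and look from there.

Run:
```python
from h import *
bot.move_ptp([592.5,74,300],down(1.71)); print(bot.get_state()["t"],bot.get_state()["tcp_pos"])
m=imaging.camera_model("wrist"); im=imaging.capture("wrist"); cv2.imwrite("pics/w1.png",im)
import pickle; pickle.dump(m,open("w1.pkl","wb")); print(m)
```

```text
2.3917 [592.211  74.966 299.959]
{'K': array([[371.648,   0.   , 313.518],
       [  0.   , 371.648, 240.853],
       [  0.   ,   0.   ,   1.   ]]), 'position': array([581.451, 147.376, 441.753]), 'rotation': array([-0.292, -0.   ,  0.141])}
```

View pics/w1.png

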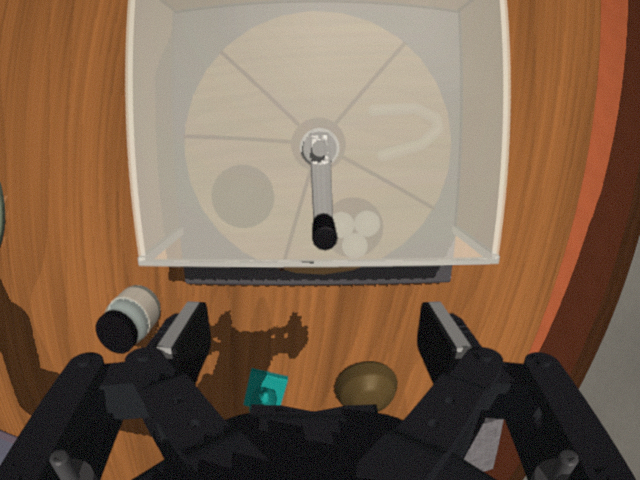

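The wrist view shows the knob top at about (324,232), the crank pivot at (319,148) and the roof's front edge from (140,263) to (498,260). The wide bay is at the back, towards the top of the picture. Next, localise these points.

Run:
```python
from h import *
import pickle; m=pickle.load(open("w1.pkl","rb")); im=cv2.imread("pics/w1.png")
mk=(im.max(2)<50).astype(np.uint8); mk[:200]=0;mk[255:]=0;mk[:,:290]=0;mk[:,360:]=0
n,l,s,c=cv2.connectedComponentsWithStats(mk); i=1+s[1:,4].argmax(); print(s[i],c[i])
x,y,w,h,_=s[i]
print("knob mid",onz("wrist",c[i],178,m),"knob top end",onz("wrist",(x+w/2,y+h-9),198,m),"foot",onz("wrist",(x+w/2,y+9),153,m))
print("pivot",[onz("wrist",(319,148),z,m)[:2] for z in(152,165)])
A,B=onz("wrist",(140,263),137,m),onz("wrist",(498,260),137,m); d=B-A; print("edge",A,B,np.linalg.norm(d),np.degrees(np.arctan2(d[1],d[0])))
mid=(A+B)/2; u=d/np.linalg.norm(d); print("axis from edge",mid+103*np.array([-u[1],u[0],0]))
```

```text
[313 214  24  35 669] [323.685 231.535]
knob mid [599.007  77.165 178.   ] knob top end [599.46   76.677 198.   ] foot [600.665  77.665 153.   ]
pivot [array([587.346, 136.017]), array([587.082, 136.526])]
edge [435.303  12.151 137.   ] [770.741  62.762 137.   ] 339.2350170457279 8.579983044430083
axis from edge [587.656 139.304 137.   ]
```

```bash
sed -i 's/radians(7.9)/radians(8.4)/; s/581.2,132./586.5,136./' h.py
python3 - <<'E'
from h import *
yw=np.pi/2+a
k=np.array([598.8,77,0])
bot.movel(k+[0,0,163],rot=down(yw),max_speed=120)
f0=bot.get_state()["contact_force"]
bot.grip(0.0,30); s=bot.get_state(); print(s["t"],s["tcp_pos"],s["opening"],s["contact_force"]-f0)
ph0=np.arctan2(*(k-axis)[1::-1]); ph1=np.pi/2+a; off=np.zeros(3); n=16
for ph in np.linspace(ph0,ph1,n+1)[1:]:
    u=np.array([np.cos(ph),np.sin(ph),0])
    bot.movel(axis+off+60*u+[0,0,163],max_speed=60)
    s=bot.get_state(); F=s["contact_force"]-f0; off+=np.clip(0.08*(F@u),-.6,.6)*u
    print(round(np.degrees(ph)),s["tcp_pos"],F,off[:2],"Fr %.1f"%(F@u))
    if np.linalg.norm(F)>60: print("STOP");break
bot.dwell(.2); s=bot.get_state(); print(s["t"],s["tcp_pos"],s["contact_force"]-f0)
E
```

```text
4.3583 [599.071  77.027 163.253] 0.2034466910434196 [0.408 0.322 0.523]
-67 [610.914  80.543 163.283] [ 1.895 -1.762  0.864] [ 0.073 -0.174] Fr 2.4
-56 [620.912  85.86  163.309] [ 2.577 -1.795  1.379] [ 0.204 -0.368] Fr 2.9
-45 [629.87   93.087 163.311] [ 3.886 -1.908  1.427] [ 0.435 -0.6  ] Fr 4.1
-34 [637.425 102.024 163.283] [ 4.734 -1.614  1.237] [ 0.755 -0.817] Fr 4.8
-23 [643.195 112.447 163.31 ] [ 4.622 -0.345  2.375] [ 1.078 -0.954] Fr 4.4
-12 [646.758 123.668 163.265] [4.411 1.56  1.318] [ 1.39 -1.02] Fr 4.0
-1 [648.031 134.87  163.283] [3.343 1.566 2.716] [ 1.655 -1.025] Fr 3.3
10 [647.149 146.165 163.267] [3.368 2.448 3.442] [ 1.95  -0.972] Fr 3.7
21 [644.107 157.377 163.24 ] [2.699 3.16  4.51 ] [ 2.223 -0.867] Fr 3.7
32 [638.81  167.962 163.252] [1.252 3.458 6.021] [ 2.419 -0.743] Fr 2.9
43 [631.564 177.329 163.249] [1.416 4.069 5.386] [ 2.642 -0.534] Fr 3.8
54 [622.676 185.009 163.245] [-1.413  2.402  6.162] [ 2.695 -0.461] Fr 1.1
65 [612.47  190.786 163.209] [-1.526  4.251  6.785] [ 2.802 -0.227] Fr 3.2
76 [601.437 194.496 163.207] [-2.254  2.396  8.515] [ 2.836 -0.087] Fr 1.8
87 [589.888 195.986 163.214] [-2.25   1.943  7.953] [2.843 0.059] Fr 1.8
98 [578.319 195.182 163.185] [-2.406 -0.431  7.789] [2.844 0.054] Fr -0.1
10.025 [578.583 195.224 163.185] [-2.961  0.729  8.576]
```

Run:
```python
from h import *
bot.grip(0.8); s=bot.get_state(); p=s["tcp_pos"]
bot.movel([p[0],p[1],260],max_speed=150)
g=axis+60*gx
bot.movel([595,60,300],max_speed=250)
import pickle
m=imaging.camera_model("wrist"); im=imaging.capture("wrist"); cv2.imwrite("pics/w2.png",im); pickle.dump(m,open("w2.pkl","wb"))
s=bot.get_state(); print(s["t"],s["tcp_pos"])
```

```text
12.1333 [594.345  61.103 299.02 ]
```

View pics/w2.png

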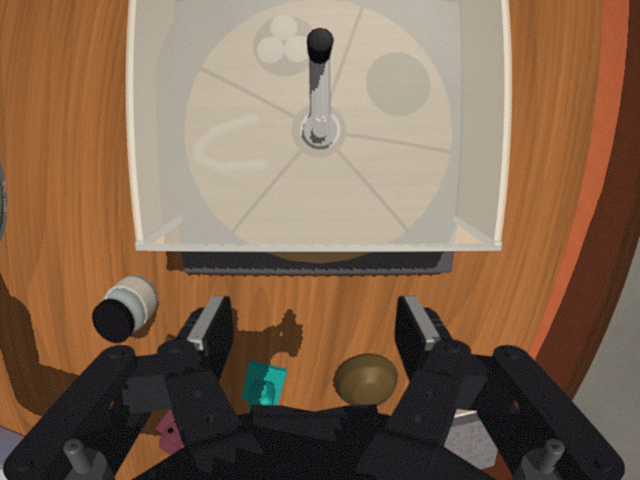

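The wide bay is now at the front, between the strip ending at (233,225) and the strip ending at (408,228). The knob is at the back at (320,44). Check the angle numerically.

Run:
```python
from h import *
import pickle; m=pickle.load(open("w2.pkl","rb"))
P=lambda p,z:onz("wrist",p,z,m)[:2]
A,B=P((138,247),137),P((499,246),137); d=B-A;e=np.degrees(np.arctan2(d[1],d[0]));print("edge",A,B,np.hypot(*d),e)
l=P((233,225),50)-P((302,148),50); r=P((408,228),50)-P((337,147),50)
al,ar=[np.degrees(np.arctan2(v[1],v[0])) for v in(l,r)]; print("strips",al,ar,"opening",ar-al,"bay dir",(al+ar)/2,"front",e-90)
k=P((320,38),198); kf=P((320,130),165); print("knob",k,"pivot",kf,np.degrees(np.arctan2(*(k-kf)[::-1])))
X=np.linalg.solve(np.c_[l,-r],P((408,228),50)-P((233,225),50)); print("strips meet",P((233,225),50)+l*X[0])
mid=(A+B)/2;print("axis by edge",mid+103*np.array([-d[1],d[0]])/np.hypot(*d))
```

```text
edge [436.056  12.835] [768.945  63.281] 336.689509664098 8.617086085263475
strips -124.3876094360719 -38.878047735991714 opening 85.50956170008018 bay dir -81.6328285860318 front -81.38291391473652
knob [578.029 195.983] pivot [587.55  135.448] 98.93809043538619
strips meet [589.132 137.96 ]
axis by edge [587.068 139.895]
```

The carousel is set: bay direction -81.6° against front -81.4°. Next, go to a leaning pre-grasp behind the snout and check the skull from close.

```bash
sed -i 's/radians(8.4)/radians(8.5)/; s/586.5,136./588.,136.5/' h.py
python3 - <<'E'
from h import *
import pickle
sk=np.array([432,-210,0]); ang=np.radians(75); sx=np.array([np.cos(ang),np.sin(ang),0])
r,z=lean(sx,np.radians(45),-1)
bot.move_ptp(sk+2*sx+[0,0,42]-(150-19)*z,r)
m=imaging.camera_model("wrist"); im=imaging.capture("wrist"); cv2.imwrite("pics/w3.png",im); pickle.dump(m,open("w3.pkl","wb"))
s=bot.get_state(); print(s["t"],s["tcp_pos"],m["position"])
E
```

```text
13.8333 [ 409.596 -296.688  135.196] [ 396.226 -344.094  286.82 ]
```

View pics/w3.png

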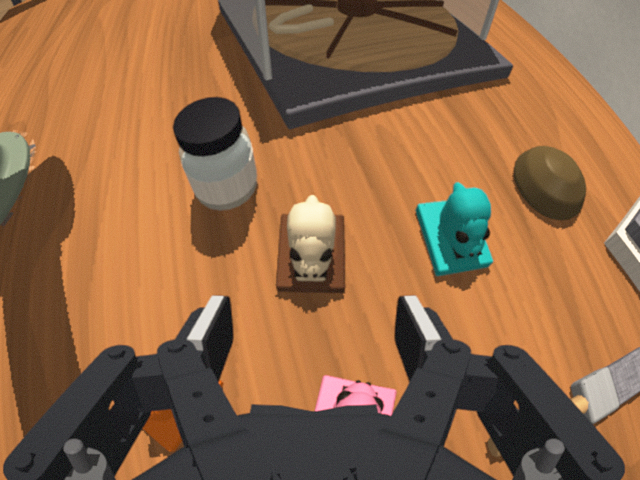

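The bone skull faces the camera with its eyes at (296,255) and (325,257), spike behind. The plinth corners are about (284,215), (344,215), (344,288) and (278,288), which confirms the grasp side. The turquoise, pink and orange ones are at (465,225), (355,395) and (170,425).

Run:
```python
from h import *
import pickle; m=pickle.load(open("w3.pkl","rb")); im=cv2.imread("pics/w3.png")
hsv=cv2.cvtColor(im,cv2.COLOR_BGR2HSV); print("plinth hsv",hsv[265,284],hsv[285,310],"wood",hsv[300,300],"bone",hsv[220,312])
mk=(hsv[...,2]<115).astype(np.uint8); mk|=((hsv[...,1]<110)&(hsv[...,2]>120)).astype(np.uint8)
z=np.zeros_like(mk); z[190:305,262:360]=mk[190:305,262:360]
n,l,s,c=cv2.connectedComponentsWithStats(z); i=1+s[1:,4].argmax(); print(s[i])
pl=((l==i)&(np.arange(480)[:,None]>214)).astype(np.uint8)
for y in (218,230,250,265,275,282,286,289): 
    xs=np.where(l[y]==i)[0]; print(y,xs.min(),xs.max(),end="; ")
print()
for y in(218,225,235,250,265,275):
    xs=np.where(l[y]==i)[0]; A,B=onz("wrist",(xs.min(),y),12,m),onz("wrist",(xs.max()+1,y),12,m)
    print(y,A[:2],B[:2],"w",np.linalg.norm(A-B),"mid",(A+B)[:2]/2)
print("front bottom",onz("wrist",(311,s[i][1]+s[i][3]),0,m))
bone=((hsv[...,1]<110)&(hsv[...,2]>120)); bone[:190]=0;bone[300:]=0;bone[:,:270]=0;bone[:,350:]=0
for y in (205,215,225,235): xs=np.where(bone[y])[0]; print("bone",y,xs.min(),xs.max())
```

```text
plinth hsv [ 11 164 129] [ 14 167  58] wood [ 11 144  92] bone [ 24  50 250]
[ 276  195   69  110 5007]
218 287 343; 230 287 343; 250 289 343; 265 288 343; 275 289 344; 282 291 344; 286 277 344; 289 277 344; 
218 [ 417.806 -173.711] [ 465.814 -186.374] w 49.650472040058354 mid [ 441.81  -180.042]
225 [ 416.237 -180.632] [ 463.713 -193.16 ] w 49.101499273179535 mid [ 439.975 -186.896]
235 [ 414.868 -190.471] [ 460.802 -202.599] w 47.507349512751944 mid [ 437.835 -196.535]
250 [ 412.471 -204.576] [ 456.616 -216.246] w 45.66180465308974 mid [ 434.544 -210.411]
265 [ 408.57  -217.695] [ 452.625 -229.352] w 45.571000035579935 mid [ 430.598 -223.524]
275 [ 407.337 -226.509] [ 450.84  -238.036] w 45.00397196859659 mid [ 429.089 -232.273]
front bottom [ 418.957 -251.649    0.   ]
bone 205 294 328
bone 215 288 334
bone 225 287 335
bone 235 288 334
```

Run:
```python
from h import *
import pickle; m=pickle.load(open("w3.pkl","rb"))
P=lambda p,z:onz("wrist",p,z,m)
BL,BR=P((284,214),12),P((344.5,214),12); FL,FR=P((277.5,291),0),P((345.5,291),0)
print(BL,BR,FL,FR,np.linalg.norm(BL-BR),np.linalg.norm(FL-FR),np.linalg.norm(((BL+BR)-(FL+FR))[:2]/2))
b=(BL+BR)/2;f=(FL+FR)/2;d=b-f;print("centre",(b+f)/2,"yaw by mids",np.degrees(np.arctan2(d[1],d[0])))
w=FL-FR;print("front edge normal",np.degrees(np.arctan2(w[1],w[0]))-90, "L/R edge yaw",[np.degrees(np.arctan2(*(x-y)[1::-1])) for x,y in((BL,FL),(BR,FR))])
ang=np.radians(75);sx=np.array([np.cos(ang),np.sin(ang),0]);sy=np.array([-sx[1],sx[0],0])
c=(b+f)/2; 
for y,zz in((225,50),(235,50)):
    for x in(287,335.5): q=P((x,y),zz)-c; print("brain side y",q@sy)
```

```text
[ 416.167 -168.998   12.   ] [ 467.466 -182.536   12.   ] [ 395.314 -232.972    0.   ] [ 449.473 -247.259    0.   ] 53.055813377339454 56.01152487710692 67.21585964084413
centre [ 432.105 -207.941    6.   ] yaw by mids 73.20438040436673
front edge normal 75.2220325131936 L/R edge yaw [np.float64(71.94671771240102), np.float64(74.46408830190963)]
brain side y 19.21878354460617
brain side y -16.762593733449595
brain side y 18.896309417770635
brain side y -16.540586439929616
```

Run:
```python
from h import *
sk=np.array([431.7,-208.3,0]); ang=np.radians(74.7); sx=np.array([np.cos(ang),np.sin(ang),0])
r,z=lean(sx,np.radians(45),-1); g=sk+2*sx+[0,0,42]+19*z
bot.movel(g-60*z,rot=r,max_speed=150)
print("hit",bot.movel(g,max_speed=60,threshold=8)); s=bot.get_state(); print(s["t"],s["tcp_pos"]-g,s["contact_force"])
bot.grip(0.0,40); s=bot.get_state(); print(s["t"],s["opening"],s["contact_force"])
bot.movel(s["tcp_pos"]+[0,0,110],max_speed=100); s=bot.get_state(); print(s["t"],s["opening"],s["tcp_pos"],s["contact_force"])
im=imaging.capture("wrist"); cv2.imwrite("pics/w4.png",im[150:480])
```

```text
hit False
15.7417 [ 0.159 -0.413  0.148] [-0.381  0.265  0.392]
16.125 0.4223709590865872 [ 0.39  -1.169  2.548]
17.375 0.41412526350234635 [ 435.635 -193.443  138.287] [-0.167  0.232 -1.223]
```

View pics/w4.png

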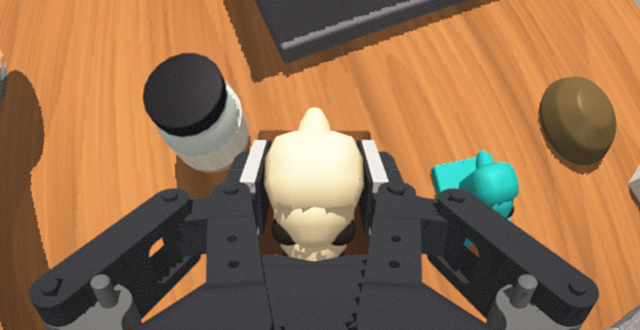

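Gripped squarely at 35 mm opening, with the weight showing in the force reading. The skull is upright and the snout is under the gripper. Carry it to the front and insert, with a force stop.

```bash
cat >> h.py <<'E'
R,Z=lean(gx,np.radians(45),-1)
def place(x,zb): return gate+(x+2)*gx+[0,0,zb+42]+19*Z
E
python3 - <<'E'
from h import *
import pickle
print("gate",gate)
bot.move_ptp(place(-165,115),R); bot.movel(place(-165,52),max_speed=120)
print("hit",bot.movel(place(-60,52),max_speed=100,threshold=6), bot.movel(place(-2,52),max_speed=50,threshold=6))
s=bot.get_state(); print(s["t"],s["tcp_pos"]-place(-2,52),s["contact_force"],s["opening"])
m=imaging.camera_model("wrist"); w=imaging.capture("wrist"); t=imaging.capture("top"); sc=imaging.capture("scene")
pickle.dump(m,open("w5.pkl","wb")); cv2.imwrite("pics/w5full.png",w); cv2.imwrite("pics/t5full.png",t)
c=np.zeros((600,800,3),np.uint8); c[:330,:440]=cv2.resize(w[:,:],(440,330))
c[:330,450:780]=cv2.resize(t[130:295,140:305],(330,330)); c[340:600,:520]=cv2.resize(sc[220:350,300:560],(520,260))
cv2.imwrite("pics/c5.png",c)
E
```

```text
gate [602.781  37.598   0.   ]
hit False False
21.4667 [ 0.118 -0.337 -0.083] [-0.049  0.294 -1.218] 0.4140592614203374
```

View pics/c5.png

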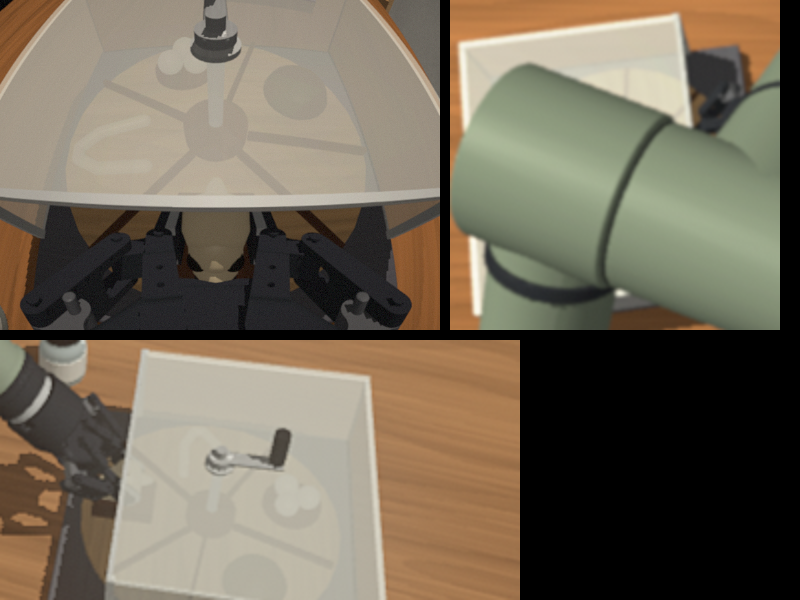

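The skull is centred in the bay, with its column at 313 matching the hub's, and the strips are symmetric on both sides. The roof edge at row ~295 clears the gripper. Lower gently with a force stop.

Run:
```python
from h import *
import pickle; m=pickle.load(open("w5.pkl","rb"))
for row,z in((300,132),(284,137)):
    e=onz("wrist",(313,row),z,m)-gate; print("roof edge in gate x (expect -3)",e@gx)
h=onz("wrist",(215/440*640,128/330*480),50,m)-gate; print("hub (expect 100,0)",h@gx,h@gy)
hit=bot.movel(place(-2,44),max_speed=30,threshold=5); print("hit hi",hit)
if not hit: print("touch",bot.movel(place(-2,37.5),max_speed=12,threshold=3))
s=bot.get_state(); print(s["t"],s["tcp_pos"]-place(-2,40),s["contact_force"],s["wrist_torque"],s["opening"])
```

```text
roof edge in gate x (expect -3) -1.1055857809879976
roof edge in gate x (expect -3) 1.8247925208094156
hub (expect 100,0) 99.91281670567366 0.9526966125025631
hit hi False
touch True
22.4333 [0.255 0.052 0.258] [ 0.082 -0.895  4.121] [-0.252 -0.203 -0.064] 0.4156589287198161
```

Run:
```python
from h import *
import pickle
bot.grip(0.75); bot.dwell(.2); p=bot.get_state(); print(p["contact_force"],p["opening"])
bot.movel(p["tcp_pos"]-40*Z,max_speed=50); bot.movel(p["tcp_pos"]-150*Z,max_speed=120)
bot.dwell(.2); s=bot.get_state(); print(s["t"],s["contact_force"])
m=imaging.camera_model("wrist"); w=imaging.capture("wrist"); pickle.dump(m,open("w6.pkl","wb")); cv2.imwrite("pics/w6.png",w)
```

```text
[ 0.916  0.543 -0.1  ] 0.7488784959794208
25.2417 [ 0.425 -0.036 -0.054]
```

View pics/w6.png

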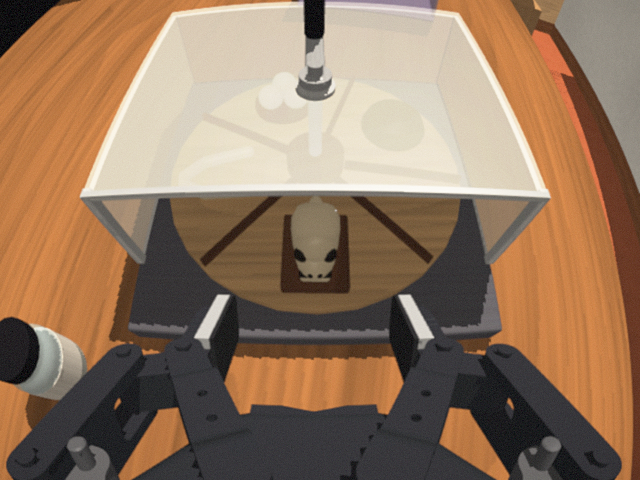

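The skull stands in the bay with its snout towards the camera. The plinth's front edge runs from (282,292) to (349,292) and the strip ends are at (205,262) and (431,261). Final numeric check.

Run:
```python
from h import *
import pickle; m=pickle.load(open("w6.pkl","rb"))
G=lambda p,z:(lambda q:np.array([q@gx,q@gy]))(onz("wrist",p,z,m)-gate)
a1,b1=G((281.5,293),40),G((349.5,293),40); print("plinth front corners (expect -37,±28)",a1,b1,"yaw err deg",np.degrees(np.arctan2((a1-b1)[0],(a1-b1)[1])))
A,B=G((284,216),52),G((348,216),52); print("back corners (expect 33,±28)",A,B)
l,r=G((205,262),50)-[100,0],G((431,261),50)-[100,0]; print("strip ends",l,r,"radii",np.hypot(*l),np.hypot(*r),"angles deg",[np.degrees(np.arctan2(v[1],-v[0])) for v in(l,r)])
```

```text
plinth front corners (expect -37,±28) [-35.691  27.832] [-35.666 -27.747] yaw err deg -0.0254565268183684
back corners (expect 33,±28) [30.8   27.419] [ 30.846 -28.237]
strip ends [-112.905   92.909] [-111.922  -97.565] radii 146.21759764559863 148.47769877480292 angles deg [np.float64(39.450719387453624), np.float64(-41.07946530606503)]
```

Run:
```python
from h import *
print(bot.sign_off(), bot.get_state()["t"])
```

```text
the job is handed in; nothing more can be done
the job is handed in; nothing more can be done
```

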